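Change over the laundry water manifold

TASK

On the grey water manifold, push the pointer lever round with a fingertip until it points at the widest of the three upright hose outlets. Then push an arm of the three-armed star handle counter-clockwise, seen from above, until the stop valve is fully open against its stop. Only push, do not pinch the handles; keep the stop valve shut until the lever is set, and leave the tin, scoop and marker where they are.

Things in the scene. Friction and masses are not known exactly. Their poses are not given: they have to be found in the camera images.
- manifold: Fixed grey plate, 225 x 460 x 8 mm, on the worktop, with two grey valves (48 mm high) with black handles, joined by a pipe. Origin at z = 0; own x points away from the robot within 0.25 rad, y left. Plate: x -157 to +68, y -225 to +235 mm; lever's pivot at own (0, +100) mm, star's at (0, -130) mm. Pipes on the plate stay below 36 mm.
- lever (a joint): Angle of the pointer lever about its upright pivot, rad. 0: points along the manifold's own -x (toward the robot); grows counter-clockwise seen from above; range -1.6 to 1.6. The three outlets stand at about -1.25, 0 and +1.25 in shuffled order; the lever starts between -0.75 and -0.45. It stays where it is left; about 3.5 N at 65 mm from the pivot moves it.
- lever_pivot (a point): The pointer lever: one straight bar 14 mm thick, reaching 90 mm from its pivot, its flanks upright from 50 to 72 mm above the worktop; hub 38 mm across, 78 mm high. Origin on the pivot axis at worktop height; own x axis runs along the bar to the tip.
- lever_tip (a point): Tip of the pointer lever, 90 mm from the pivot, 61 mm above the worktop.
- star (a joint): Angle of the star handle of the stop valve about its vertical pivot, rad. 0: shut; grows counter-clockwise seen from above as it opens; stop at 1.65 (fully open); starts between 0 and 0.2. It stays where it is left; about 4.5 N at 50 mm from the pivot moves it.
- star_pivot (a point): The star handle: three straight black arms 120 degrees apart, each 16 mm thick and reaching 78 mm from the pivot, flanks upright from 50 to 72 mm above the worktop, open between them; hub 42 mm across, 78 mm high. Origin on the pivot axis at worktop height; own x axis runs along arm 1, the other arms at +120 and -120 degrees.
- star_arm1 (a point): End of arm 1 of the star, 78 mm from the pivot, 61 mm above the worktop.
- outlet_narrow: Fixed upright steel hose outlet, the narrowest of three: barbed pipe 14 mm across on a foot 40 mm across, 115 mm from the lever's pivot; top 40 mm above the worktop, so the lever and a fingertip at 50 mm pass over it. Origin at the centre of its foot, 8 mm above the worktop. Which outlet stands in which of the three places varies.
- outlet_middle: Fixed upright steel hose outlet, the middle-sized of three: barbed pipe 24 mm across on a foot 40 mm across, 115 mm from the lever's pivot; top 40 mm above the worktop, so the lever and a fingertip at 50 mm pass over it. Origin at the centre of its foot, 8 mm above the worktop. Which outlet stands in which of the three places varies.
- outlet_wide: Fixed upright steel hose outlet, the widest of three: barbed pipe 40 mm across on a foot 40 mm across, 115 mm from the lever's pivot; top 40 mm above the worktop, so the lever and a fingertip at 50 mm pass over it. Origin at the centre of its foot, 8 mm above the worktop. Which outlet stands in which of the three places varies.
- small_tin: Loose printed food tin, 57 mm wide, 72 mm high, left of the manifold. Origin at the centre of its underside. Leave alone.
- scoop: Loose blue scoop, 54 x 96 x 38 mm, right of the manifold. Origin at the centre of its underside. Leave alone.
- marker: Loose white and green marker pen, 17 x 135 x 16 mm, lying behind the manifold, toward the wall shelf (its front edge about 0.64 m ahead of the robot base, its underside 385 mm above the worktop: keep the wrist out of it). Origin at the centre of its underside. Leave alone.

How it is judged:
By the outcome, as a careful person would: the job done as asked, in the order asked, and still so for the second after the job is handed in, with the robot touching nothing.
It also fails if it takes over 58 s, if anything falls off the work surface, if the arm or the gripper's body presses on something with over 40 N, if the wrist force passes 120 N, or if a joint passes its speed limit or range.

ROBOT

A 6-joint arm with a two-finger parallel gripper is mounted at the origin on a cart in front of the work surface, level with it; the furniture and walls round the work are solid. World frame = base frame: x ahead of the robot, y to its left, z up, the work surface at z = 0. Lengths are in m, angles in rad, forces in N, time in s.
With the tool pointing down it reaches from about 0.3 to 0.875 m from the base axis. Payload 6.4 kg.
Tool frame: the origin (TCP) lies at the very end of the fingers, on their centre line; the grasp point (between the pads) lies 19 mm behind it; z points along the fingers, y is the line along which they close (so a half turn about z gives the same grasp; the last joint's range is limited). The gripper opens to 85 mm and grips with 20 to 120 N. Pads are 22 mm wide; open, the fingers measure 114 mm over their backs; the gripper's body (76 mm by 85 mm) begins 54 mm behind the grasp point. The pads swing forward as they close: fully open they stand 13 mm farther back than shut.
Start: joints at [-1.345, 0.181, 1.607, -0, 1.354, -0.206], TCP at [0.241, -0.522, 0.231] pointing down, gripper open.
Joint ranges: [-2.99, 2.99], [-0.89, 2.07], [0.3, 2.58], [-1.14, 4.28], [0, 2.63], [-3.12, 3.12]. Speed limits (rad/s): [2.57, 2.57, 3.01, 3.14, 3.14, 3.14].

INTERFACE

Orientations are given as a unit quaternion [w, x, y, z].
In Python, from bench import ctrl gives the robot as it stands.
- The arm moves only by the tool jog_arm, never from a script. Its argument "series" is a list that holds one entry, the list of rows, each a list of 7 numbers: the shift along the tool's x, y, z in mm, then the turn, a rotation vector about the tool's x, y, z in rad, then the finger opening in mm, from 0 to 85.4. In form: [[[tx, ty, tz, rx, ry, rz, gripper], ...]]. A call has exactly 10 rows; each row shifts and turns the commanded pose from where the row before left it, along the tool's axes as they then stand; what a row does not reach is not made up. A row lasts 1/10 s, in which the tool goes at most 50 mm and 8.59 degrees, less where a joint would pass 70% of its speed; a pose out of reach is approached as far as the arm can. A call with a gripper value outside its range is refused whole. The fingers move at their own pace and stop on an object; the grip force is fixed at half the most. Time passes only in rows, so rows that do not move let the fingers close, or fill a call up. It gives the time, the measured TCP pose, the force, the opening and the grip force at its end, in the units of the state.
- ctrl.get_obs(): the state, without advancing time (a new reading comes with each control period).
- ctrl.camera(name): name is "side" or "top"; returns a dict with "frame" (384x512x3 uint8, blue, green, red), "z_map" (384x512 float32, m along the optical axis (not along the pixel's ray), 0 where there is no reading), "fx", "fy", "cx", "cy" (pixels), "k1" (the pictures are not rectified: a ray, as slopes to the right and down, at radius r is drawn at 1 + k1 r^2 times it, then the intrinsics apply), "xyz" and "rotation" of the camera in the world. Camera axes: x right, y down, z forward; pixel columns grow to the right and rows downward; lengths in m; the calibration is good to about 2 mm. A picture is of the moment at which its call begins.
- ctrl.hand_in(): hands the job in; it is judged then, once.
The state is a dict: "time_s": time; "q": joint angles; "dq": joint speeds; "joint_efforts": joint torques, N m; "eef_pos": TCP position; "eef_rot": TCP orientation; "wrist_force": force on the tool from outside, world axes, zero at the start; "torque": the same for the moment, N m; "opening": opening from 0.0 (shut) to 1.0 (fully open); "grasp_force": force on a finger pad.
Only numpy, scipy, OpenCV 4.12 (cv2) and the standard library are available. Lean on these libraries where they do the work, as an engineer would, in place of code of your own. Each camera call takes 0.05 s, during which the arm holds its last target. There are 200 camera calls.

## Working session

There is one attempt and no reset: what is moved stays moved. The work goes in short steps, Python scripts to look and compute and a tool call to move; the robot and the scene stay as the last step left them, time stands still between calls to the robot, and variables do not carry over. Pictures are saved under pics/ and viewed, at most 10 in all, crops included, and the job is handed in when it is done.

Besides the shell and the picture viewer there is one more tool, called by a JSON object that holds its "fn" and its "kwargs". jog_arm: Moves the arm, as the interface text tells. Its arguments: {"type":"object","properties":{"series":{"type":"array"}},"required":["series"]}

```bash
mkdir -p pics; cat > h.py <<'E'
import numpy as np, cv2
def world(c,uv,z=None):
    """pixels -> world; by plane z or depth map"""
    uv=np.atleast_2d(np.array(uv,float)); d=np.c_[(uv[:,0]-c['cx'])/c['fx'],(uv[:,1]-c['cy'])/c['fy']]
    s=d.copy()
    for _ in range(20): s=d/(1+c['k1']*(s**2).sum(1,keepdims=True))
    r=np.c_[s,np.ones(len(s))]@np.array(c['rotation']).T; o=np.array(c['xyz'])
    if z is None: t=c['z_map'][uv[:,1].astype(int),uv[:,0].astype(int)][:,None]
    else: t=((z-o[2])/r[:,2])[:,None]
    return o+r*t
E
python3 - <<'E'
from bench import ctrl
import cv2,pickle
o=ctrl.get_obs(); print(o['eef_pos'],o['eef_rot'],o['time_s'],o['opening'])
for n in('top','side'):
    c=ctrl.camera(n); pickle.dump(c,open(n+'.pkl','wb')); print(n,c['xyz'],c['rotation'],c['fx'],c['k1'])
    cv2.imwrite(f'pics/{n}0.png',c['frame'])
E
```

```text
[ 0.24051501 -0.5216662   0.23038888] [-8.75473764e-04  9.76790703e-01  2.14194201e-01 -4.23616885e-06] 0.0 0.9986143548017485
top [-0.08773533 -0.14433208  1.16927506] [-0.20723253  0.81112614 -0.52837005  0.14125918] 425.1522266784944 0.027727584165908255
side [ 0.52475151 -0.70176446  0.79197192] [-0.40637272  0.91328526  0.02637429 -0.00869738] 386.4818836345412 -0.1133586711116731
```

View pics/top0.png

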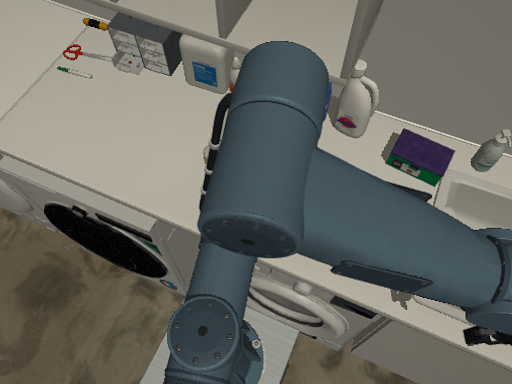

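View pics/side0.png

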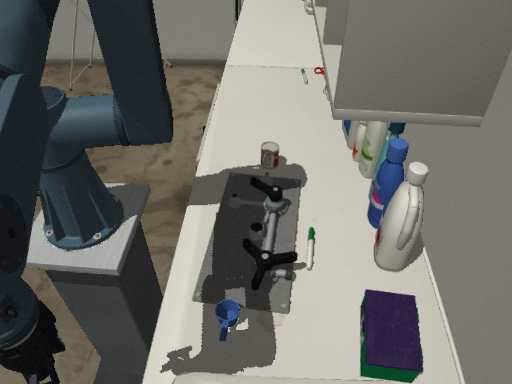

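The top view is blocked by the arm. The side view shows the plate at about (195–300, 175–310), the lever hub at about (275,195), the star at about (266,263), the tin at (270,155), the scoop at (228,315) and the marker at (311,248). I'll enlarge that area.

```bash
sed -i 's/^import.*/&\nfrom scipy.spatial.transform import Rotation as R/; s/np.array(c\[.rotation.\]).T/R.from_quat(np.roll(c["rotation"],-1)).as_matrix().T/' h.py
python3 - <<'E'
import pickle,cv2,numpy as np
from h import *
c=pickle.load(open('side.pkl','rb'))
f=c['frame'][165:315,190:320]
g=(255*(f/255.)**0.55).astype(np.uint8)
cv2.imwrite('pics/crop0.png',cv2.resize(g,None,fx=4,fy=4,interpolation=cv2.INTER_CUBIC))
P=world(c,[[275,195],[266,263],[195,300],[288,310],[228,176],[300,180],[311,248],[270,155]]);print(P.round(3))
# height map of points on black handles
v,u=np.mgrid[165:315,190:320]; uv=np.c_[u.ravel(),v.ravel()]; W=world(c,uv); 
z=W[:,2].reshape(150,130)
print('z range',np.percentile(z,[1,50,99]))
m=cv2.applyColorMap(np.clip(z/0.08*255,0,255).astype(np.uint8),cv2.COLORMAP_JET)
cv2.imwrite('pics/z0.png',cv2.resize(m,None,fx=4,fy=4,interpolation=cv2.INTER_NEAREST))
E
```

```text
[[ 0.538  0.06   0.071]
 [ 0.522 -0.173  0.078]
 [ 0.362 -0.234  0.003]
 [ 0.576 -0.248  0.007]
 [ 0.39   0.212  0.   ]
 [ 0.615  0.198  0.008]
 [ 0.635 -0.071  0.012]
 [ 0.519  0.25   0.06 ]]
z range [-0.00342413  0.00713154  0.07880198]
```

View pics/crop0.png

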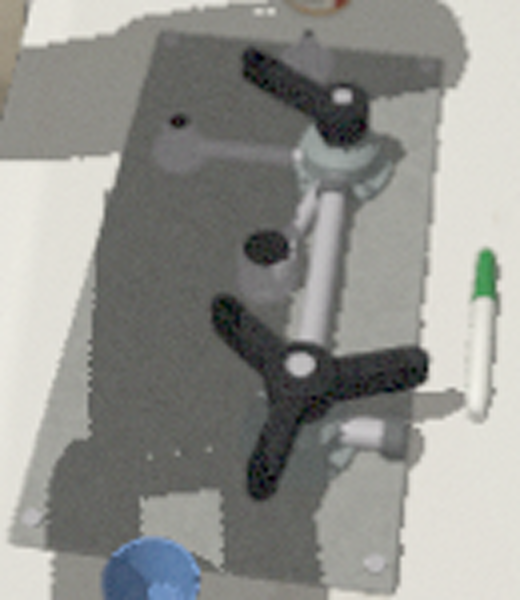

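View pics/z0.png

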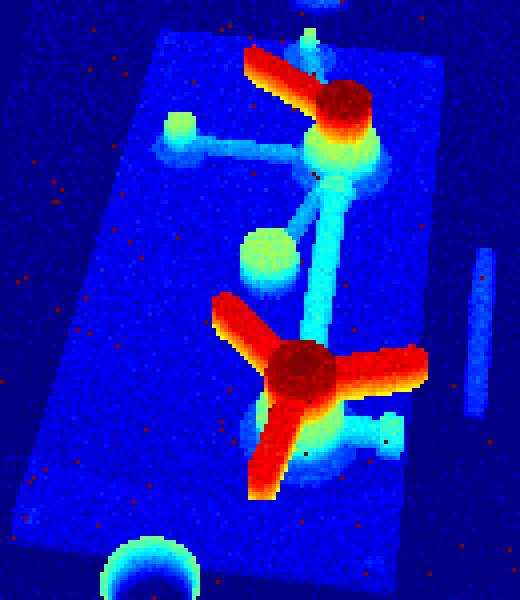

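Lever hub at crop (343,105), tip at (250,60). The narrow outlet is at (309,35), the middle one at (180,125) and the widest at (268,245), on the star side, so at about +1.25. Star hub at (302,368), with arm ends at (222,300), (425,362) and (262,495).

```bash
cat > meas.py <<'E'
import pickle
from h import *
def run(c,lo=(165,190),hi=(315,320)):
    v,u=np.mgrid[lo[0]:hi[0],lo[1]:hi[1]]; uv=np.c_[u.ravel(),v.ravel()]; W=world(c,uv)
    W=W[(W[:,2]>.0)&(W[:,2]<.09)]
    hub=W[(W[:,2]>.0755)]; out={}
    for n,g in(('lever',[.54,.06]),('star',[.522,-.173])):
        h=hub[np.linalg.norm(hub[:,:2]-g,axis=1)<.035]
        ctr=np.array(cv2.minEnclosingCircle(h[:,:2].astype(np.float32))[0]); med=(h[:,:2].min(0)+h[:,:2].max(0))/2
        t=W[(W[:,2]>.068)&(W[:,2]<.0755)]; d=t[:,:2]-ctr; r=np.hypot(*d.T); k=(r>.035)&(r<.1)
        print(n,'n',len(h),'circle',ctr.round(4),'bbox',med.round(4),'mean',h[:,:2].mean(0).round(4))
        out[n]=(ctr,d[k],r[k])
    return W,out
E
python3 - <<'E'
from meas import *
c=pickle.load(open('side.pkl','rb')); W,o=run(c)
y=o['star'][0]-o['lever'][0]; yaw=np.arctan2(y[0],-y[1]); print('dist',np.hypot(*y),'yaw',yaw)
_,d,r=o['lever']; a=np.arctan2(d[:,1],d[:,0]); m=d.mean(0); print('lever world dir',np.arctan2(m[1],m[0]),'maxr',r.max(),'joint',(np.arctan2(m[1],m[0])-yaw-np.pi+np.pi)%(2*np.pi)-np.pi)
_,d,r=o['star']; a=np.arctan2(d[:,1],d[:,0])
ph=np.angle(np.exp(3j*a).mean())/3; print('star arms',[round((ph+k*2*np.pi/3),3) for k in(-1,0,1)],'rel yaw',ph-yaw,'maxr',r.max())
# outlet tops
t=W[(W[:,2]>.036)&(W[:,2]<.044)]; L=o['lever'][0]
for n,px in(('wide',(190+268/4,165+245/4)),('mid',(190+180/4,165+123/4)),('nar',(190+309/4,165+35/4))):
    g=world(c,[px],.04)[0,:2]; q=t[np.linalg.norm(t[:,:2]-g,axis=1)<.028,:2]
    ctr,rad=cv2.minEnclosingCircle(q.astype(np.float32)); e=np.array(ctr)-L
    print(n,np.round(ctr,4),'rad',round(rad,4),'dist',np.hypot(*e).round(4),'worldang',np.arctan2(e[1],e[0]).round(3),'rel',round((np.arctan2(e[1],e[0])-yaw)%(2*np.pi)-np.pi,3))
E
```

```text
lever n 109 circle [0.5395 0.0748] bbox [0.5385 0.0747] mean [0.5389 0.0731]
star n 183 circle [ 0.5185 -0.1551] bbox [ 0.5178 -0.1569] mean [ 0.5189 -0.1568]
dist 0.2309020429480883 yaw -0.09119234565461674
lever world dir 2.512473551302762 maxr 0.09033507748123407 joint -0.5379267566324142
star arms [np.float64(-1.852), np.float64(0.243), np.float64(2.337)] rel yaw 0.333712427947633 maxr 0.07704016613207892
wide [ 0.4934 -0.0316] rad 0.0188 dist 0.1159 worldang -1.98 rel 1.253
mid [0.4233 0.0831] rad 0.0117 dist 0.1165 worldang 3.07 rel 0.02
nar [0.5125 0.1857] rad 0.0051 dist 0.1142 worldang 1.81 rel -1.241
```

The widest outlet stands at +1.25. The lever reads about -0.54 and has to turn 1.79 rad counter-clockwise. I'm moving to the cw side of the lever with the fingers shutting.

{"fn": "jog_arm", "kwargs": {"series": [[[26,-24.5,0,0,0,0,0],[26,-24.5,0,0,0,0,0],[26,-24.5,0,0,0,0,0],[26,-24.5,0,0,0,0,0],[26,-24.5,0,0,0,0,0],[26,-24.5,0,0,0,0,0],[26,-24.5,0,0,0,0,0],[26,-24.5,0,0,0,0,0],[26,-24.5,0,0,0,0,0],[26,-24.5,0,0,0,0,0]]]}}

```text
time_s: 1.1
eef_pos: [0.3744, -0.1894, 0.231]
eef_rot: [-0.0, 0.977, 0.214, -0.0]
wrist_force: [-0.0, 0.4, -0.7]
opening: -0.005
grasp_force: 0.0
```

{"fn": "jog_arm", "kwargs": {"series": [[[26,-24.5,0,0,0,0,0],[26,-24.5,0,0,0,0,0],[26,-24.5,0,0,0,0,0],[26,-24.5,0,0,0,0,0],[26,-24.5,0,0,0,0,0],[26,-24.5,0,0,0,0,0],[26,-24.5,0,0,0,0,0],[26,-24.5,0,0,0,0,0],[26,-24.5,0,0,0,0,0],[26,-24.5,0,0,0,0,0]]]}}

```text
time_s: 2.1
eef_pos: [0.5079, 0.142, 0.2309]
eef_rot: [-0.0, 0.977, 0.214, -0.0]
wrist_force: [0.7, 0.3, -0.3]
opening: -0.004
grasp_force: 0.0
```

{"fn": "jog_arm", "kwargs": {"series": [[[0,0,0,0,0,-0.064,0],[0,0,0,0,0,-0.064,0],[0,0,0,0,0,-0.064,0],[0,0,0,0,0,-0.064,0],[0,0,0,0,0,-0.064,0],[0,0,0,0,0,-0.064,0],[0,0,0,0,0,-0.064,0],[0,0,0,0,0,-0.064,0],[0,0,0,0,0,0,0],[0,0,0,0,0,0,0]]]}}

```text
time_s: 3.1
eef_pos: [0.5077, 0.1404, 0.231]
eef_rot: [-0.0, 0.891, 0.454, -0.0]
wrist_force: [0.5, 0.2, -0.2]
opening: 0.001
grasp_force: 0.0
```

{"fn": "jog_arm", "kwargs": {"series": [[[0,0,20,0,0,0,0],[0,0,20,0,0,0,0],[0,0,20,0,0,0,0],[0,0,20,0,0,0,0],[0,0,20,0,0,0,0],[0,0,20,0,0,0,0],[0,0,20,0,0,0,0],[0,0,20,0,0,0,0],[0,0,16,0,0,0,0],[0,0,0,0,0,0,0]]]}}

```text
time_s: 4.1
eef_pos: [0.5058, 0.1403, 0.0529]
eef_rot: [-0.001, 0.891, 0.454, -0.002]
wrist_force: [-0.6, -0.8, -0.2]
opening: 0.008
grasp_force: 0.0
```

{"fn": "jog_arm", "kwargs": {"series": [[[-5,0,0,0,0,0,0],[-4,0,0,0,0,0,0],[-4,0,0,0,0,0,0],[-4,0,0,0,0,0,0],[-3.9,-1,0,0,0,-0.06,0],[-3.9,-1,0,0,0,-0.06,0],[-3.9,-1,0,0,0,-0.06,0],[-3.9,-1,0,0,0,-0.06,0],[-3.9,-1,0,0,0,-0.06,0],[-3.9,-1,0,0,0,-0.06,0]]]}}

```text
time_s: 5.1
eef_pos: [0.4825, 0.1091, 0.0562]
eef_rot: [0.0, 0.794, 0.607, 0.001]
wrist_force: [1.4, 4.2, 0.4]
opening: -0.003
grasp_force: 1.9
```

{"fn": "jog_arm", "kwargs": {"series": [[[-3.9,-1,0,0,0,-0.06,0],[-3.9,-1,0,0,0,-0.06,0],[-3.9,-1,0,0,0,-0.06,0],[-3.9,-1,0,0,0,-0.06,0],[-3.9,-1,0,0,0,-0.06,0],[-3.9,-1,0,0,0,-0.06,0],[-3.9,-1,0,0,0,-0.06,0],[-3.9,-1,0,0,0,-0.06,0],[-3.9,-1,0,0,0,-0.06,0],[-3.9,-1,0,0,0,-0.06,0]]]}}

```text
time_s: 6.1
eef_pos: [0.4728, 0.0707, 0.0561]
eef_rot: [0.001, 0.579, 0.815, 0.001]
wrist_force: [1.5, 5.1, 1.1]
opening: 0.004
grasp_force: 1.9
```

{"fn": "jog_arm", "kwargs": {"series": [[[-3.9,-1,0,0,0,-0.06,0],[-3.9,-1,0,0,0,-0.06,0],[-3.9,-1,0,0,0,-0.06,0],[-3.9,-1,0,0,0,-0.06,0],[-3.9,-1,0,0,0,-0.06,0],[-3.9,-1,0,0,0,-0.06,0],[-3.9,-1,0,0,0,-0.06,0],[-3.9,-1,0,0,0,-0.06,0],[-3.9,-1,0,0,0,-0.06,0],[0,0,0,0,0,0,0]]]}}

```text
time_s: 7.1
eef_pos: [0.4834, 0.0363, 0.0556]
eef_rot: [-0.0, 0.342, 0.94, 0.0]
wrist_force: [-0.6, 1.4, 0.6]
opening: -0.002
grasp_force: 0.8
```

```bash
python3 - <<'E'
from bench import ctrl
from h import *; import pickle
c=ctrl.camera('side'); pickle.dump(c,open('side1.pkl','wb'))
f=c['frame'][165:315,190:320]; g=(255*(f/255.)**0.55).astype(np.uint8)
cv2.imwrite('pics/crop1.png',cv2.resize(g,None,fx=4,fy=4,interpolation=cv2.INTER_CUBIC))
o=ctrl.get_obs();p=o['eef_pos'];q=o['eef_rot'];yaw=2*np.arctan2(q[2],q[1]);f=yaw+np.pi/2
d=p[:2]-[.539,.0745];print('yaw',yaw,'phi',f,'rho',d@[np.cos(f),np.sin(f)],'off',d@[-np.sin(f),np.cos(f)],o['wrist_force'],p)
E
```

```text
yaw 2.442160718132321 phi 4.012957044927218 rho 0.06504722172239541 off -0.017984736748841962 [-1.04091923  2.24290661  0.96248   ] [0.48336163 0.03630361 0.055548  ]
```

View pics/crop1.png

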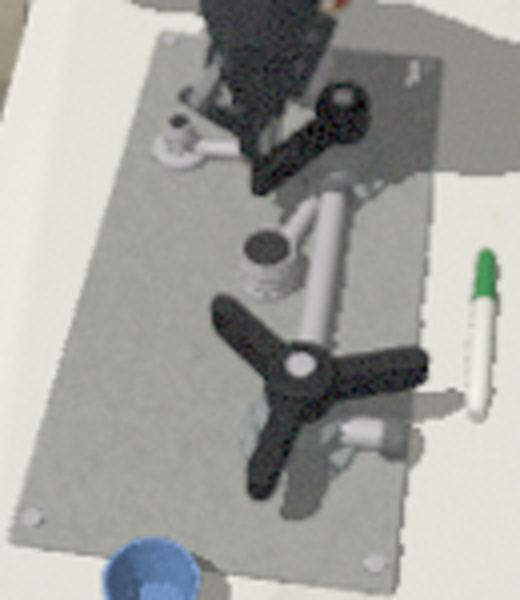

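The lever tip is at crop (262,188), following the finger as planned. I'll push the remaining ~0.29 rad, back off and measure.

{"fn": "jog_arm", "kwargs": {"series": [[[-3.8,-1,0,0,0,-0.058,0],[-3.8,-1,0,0,0,-0.058,0],[-3.8,-1,0,0,0,-0.058,0],[-3.8,-1,0,0,0,-0.058,0],[-3.8,-1,0,0,0,-0.058,0],[0,0,0,0,0,0,0],[0,0,0,0,0,0,0],[5,0,0,0,0,0,0],[12,0,0,0,0,0,0],[13,0,0,0,0,0,0]]]}}

```text
time_s: 8.15
eef_pos: [0.4681, 0.0339, 0.0553]
eef_rot: [0.0, 0.203, 0.979, -0.0]
wrist_force: [-0.0, 0.2, -0.6]
opening: 0.003
grasp_force: 0.0
```

```bash
cat > lev.py <<'E'
from bench import ctrl
from h import *
c=ctrl.camera('side'); v,u=np.mgrid[165:315,190:320]; uv=np.c_[u.ravel(),v.ravel()]; W=world(c,uv)
dark=c['frame'][uv[:,1],uv[:,0]].max(1)<110
L=np.array([.539,.0745]); d=W[:,:2]-L; r=np.hypot(*d.T); a=np.arctan2(d[:,1],d[:,0])
k=(W[:,2]>.068)&(W[:,2]<.0755)&(r>.03)&(r<.094)&(abs(a+1.98)<.5)&dark
m=d[k].mean(0); l=cv2.fitLine(d[k].astype(np.float32),cv2.DIST_HUBER,0,.01,.01).ravel()
print(k.sum(),'lever dir mean',np.arctan2(m[1],m[0]),'line',np.arctan2(l[1],l[0]),'maxr',r[k].max(),'target -1.98')
f=c['frame'][165:315,190:320]; g=(255*(f/255.)**0.55).astype(np.uint8)
cv2.imwrite('pics/crop2.png',cv2.resize(g,None,fx=4,fy=4,interpolation=cv2.INTER_CUBIC))
o=ctrl.get_obs();print(o['eef_pos'],o['eef_rot'],o['wrist_force'])
E
python3 lev.py
```

```text
97 lever dir mean -1.983931483382819 line 1.182158 maxr 0.09079460919024702 target -1.98
[0.46550191 0.03497448 0.05460521] [-1.59576464e-03  2.02418937e-01  9.79297722e-01  3.85374914e-06] [-1.52295095  1.55211058 -1.3322168 ]
```

View pics/crop2.png

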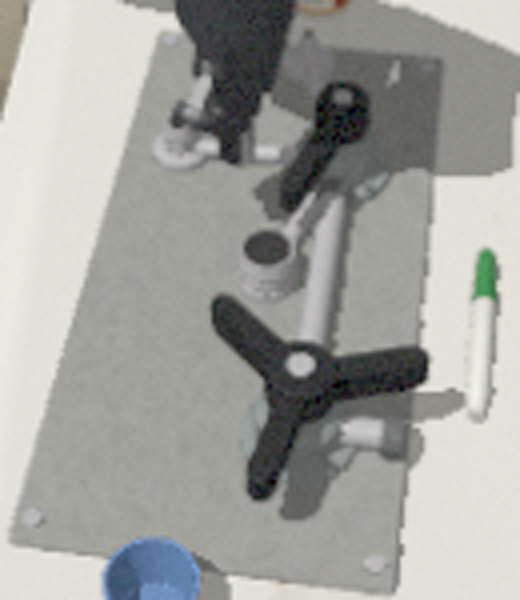

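The lever points along -1.98 rad, which is the widest outlet's direction (tip at crop (292,200)). Next I go over to the star, on the trailing side of its arm at 2.34 rad.

{"fn": "jog_arm", "kwargs": {"series": [[[0,0,-25,0,0,0,0],[0,0,-25,0,0,0,0],[0,0,-25,0,0,0,0],[0,0,-25,0,0,0,0],[-14.4,-16.8,0,0,0,0,0],[-14.4,-16.8,0,0,0,0,0],[-14.4,-16.8,0,0,0,0,0],[-14.4,-16.8,0,0,0,0,0],[-14.4,-16.8,0,0,0,0,0],[-14.4,-16.8,0,0,0,0,0]]]}}

```text
time_s: 9.2
eef_pos: [0.508, -0.0937, 0.1552]
eef_rot: [-0.0, 0.203, 0.979, -0.0]
wrist_force: [0.8, -1.4, -0.5]
opening: -0.0
grasp_force: 0.0
```

{"fn": "jog_arm", "kwargs": {"series": [[[0,0,0,0,0,0.13,0],[0,0,0,0,0,0.13,0],[0,0,0,0,0,0.13,0],[0,0,0,0,0,0.13,0],[0,0,0,0,0,0.13,0],[0,0,0,0,0,0.13,0],[0,0,0,0,0,0.13,0],[0,0,0,0,0,0.13,0],[0,0,0,0,0,0.13,0],[0,0,0,0,0,0.13,0]]]}}

```text
time_s: 10.2
eef_pos: [0.5078, -0.0928, 0.1552]
eef_rot: [-0.0, 0.756, 0.655, -0.0]
wrist_force: [-0.5, -0.3, 0.2]
opening: -0.001
grasp_force: 0.0
```

{"fn": "jog_arm", "kwargs": {"series": [[[0,0,0,0,0,0.13,0],[0,0,0,0,0,0.13,0],[0,0,0,0,0,0.13,0],[0,0,0,0,0,0.13,0],[0,0,0,0,0,0.13,0],[0,0,0,0,0,0.02,0],[0,0,0,0,0,0,0],[0,0,0,0,0,0,0],[0,0,0,0,0,0,0],[0,0,0,0,0,0,0]]]}}

```text
time_s: 11.2
eef_pos: [0.5084, -0.0932, 0.1553]
eef_rot: [0.0, 0.928, 0.373, -0.0]
wrist_force: [-0.2, -0.4, 0.1]
opening: -0.004
grasp_force: 0.0
```

{"fn": "jog_arm", "kwargs": {"series": [[[0,-4,20,0,0,0,0],[0,0,20,0,0,0,0],[0,0,20,0,0,0,0],[0,0,20,0,0,0,0],[0,0,20,0,0,0,0],[-4,0,0,0,0,0,0],[-4,0,0,0,0,0,0],[-4,0,0,0,0,0,0],[-3,0,0,0,0,0,0],[-3,0,0,0,0,0,0]]]}}

```text
time_s: 12.2
eef_pos: [0.4934, -0.103, 0.0564]
eef_rot: [0.001, 0.928, 0.372, 0.001]
wrist_force: [2.7, 4.2, 1.5]
opening: -0.0
grasp_force: 2.6
```

{"fn": "jog_arm", "kwargs": {"series": [[[-4,-1.2,0,0,0,-0.07,0],[-4,-1.2,0,0,0,-0.07,0],[-4,-1.2,0,0,0,-0.07,0],[-4,-1.2,0,0,0,-0.07,0],[-4,-1.2,0,0,0,-0.07,0],[-4,-1.2,0,0,0,-0.07,0],[-4,-1.2,0,0,0,-0.07,0],[-4,-1.2,0,0,0,-0.07,0],[-4,-1.2,0,0,0,-0.07,0],[-4,-1.2,0,0,0,-0.07,0]]]}}

```text
time_s: 13.2
eef_pos: [0.4649, -0.1316, 0.0563]
eef_rot: [0.001, 0.743, 0.669, 0.001]
wrist_force: [3.6, 4.4, 2.2]
opening: 0.001
grasp_force: 2.4
```

{"fn": "jog_arm", "kwargs": {"series": [[[-4,-1.2,0,0,0,-0.07,0],[-4,-1.2,0,0,0,-0.07,0],[-4,-1.2,0,0,0,-0.07,0],[-4,-1.2,0,0,0,-0.07,0],[-4,-1.2,0,0,0,-0.07,0],[-4,-1.2,0,0,0,-0.07,0],[-4,-1.2,0,0,0,-0.07,0],[-4,-1.2,0,0,0,-0.07,0],[-4,-1.2,0,0,0,-0.07,0],[0,0,0,0,0,0,0]]]}}

```text
time_s: 14.2
eef_pos: [0.4593, -0.1682, 0.0556]
eef_rot: [-0.0, 0.5, 0.866, 0.0]
wrist_force: [0.6, 2.3, 1.2]
opening: 0.002
grasp_force: 1.2
```

```bash
cat > st.py <<'E'
from bench import ctrl
import numpy as np
o=ctrl.get_obs();p=o['eef_pos'];q=o['eef_rot'];yaw=2*np.arctan2(q[2],q[1]);f=yaw+np.pi/2
d=p[:2]-[.518,-.156];print('yaw',yaw,'phi',f,'turned',f-2.337,'rho',d@[np.cos(f),np.sin(f)],'off',d@[-np.sin(f),np.cos(f)],o['wrist_force'],p,o['time_s'])
E
python3 st.py
```

```text
yaw 2.094199663983352 phi 3.6649959907782486 turned 1.3279959907782484 rho 0.05694744782161978 off -0.018753022728954072 [0.56714856 2.25576696 1.23749077] [ 0.45930316 -0.16822166  0.05557809] 14.2
```

{"fn": "jog_arm", "kwargs": {"series": [[[-2.3,-0.7,0,0,0,-0.04,0],[-2.3,-0.7,0,0,0,-0.04,0],[-2.3,-0.7,0,0,0,-0.04,0],[-2.3,-0.7,0,0,0,-0.04,0],[0,0,0,0,0,0,0],[0,0,0,0,0,0,0],[0,0,0,0,0,0,0],[0,0,0,0,0,0,0],[0,0,0,0,0,0,0],[0,0,0,0,0,0,0]]]}}

```text
time_s: 15.2
eef_pos: [0.462, -0.1776, 0.0553]
eef_rot: [-0.0, 0.43, 0.903, -0.0]
wrist_force: [-2.9, 3.9, 2.4]
opening: -0.003
grasp_force: 2.0
```

```bash
python3 st.py
```

```text
yaw 2.253603537969503 phi 3.8243998647643997 turned 1.4873998647643996 rho 0.05708242063730111 off -0.01855735260435767 [-2.94172967  3.94144273  2.35025151] [ 0.46200601 -0.17762061  0.05530304] 15.2
```

Not clearly at the stop yet, so I continue gently.

{"fn": "jog_arm", "kwargs": {"series": [[[-1.7,-0.5,0,0,0,-0.03,0],[-1.7,-0.5,0,0,0,-0.03,0],[-1.7,-0.5,0,0,0,-0.03,0],[0,0,0,0,0,0,0],[0,0,0,0,0,0,0],[0,0,0,0,0,0,0],[0,0,0,0,0,0,0],[0,0,0,0,0,0,0],[0,0,0,0,0,0,0],[0,0,0,0,0,0,0]]]}}

```text
time_s: 16.2
eef_pos: [0.4631, -0.1814, 0.0549]
eef_rot: [-0.002, 0.388, 0.921, 0.0]
wrist_force: [-4.9, 7.4, 5.2]
opening: -0.0
grasp_force: 4.2
```

```bash
python3 st.py
```

```text
yaw 2.343685881998598 phi 3.9144822087934945 turned 1.5774822087934943 rho 0.05702869160843914 off -0.020167733810177974 [-4.90747638  7.41820418  5.17704653] [ 0.46309213 -0.18137982  0.05488198] 16.2
```

{"fn": "jog_arm", "kwargs": {"series": [[[-1.5,0,0,0,0,0,0],[-1.5,0,0,0,0,0,0],[-1.5,0,0,0,0,0,0],[0,0,0,0,0,0,0],[0,0,0,0,0,0,0],[0,0,0,0,0,0,0],[0,0,0,0,0,0,0],[0,0,0,0,0,0,0],[0,0,0,0,0,0,0],[0,0,0,0,0,0,0]]]}}

```text
time_s: 17.2
eef_pos: [0.463, -0.1816, 0.0539]
eef_rot: [-0.006, 0.388, 0.922, 0.002]
wrist_force: [-14.3, 15.0, 14.1]
opening: 0.006
grasp_force: 10.8
```

```bash
python3 st.py
```

```text
yaw 2.3442047041981695 phi 3.915001030993066 turned 1.5780010309930659 rho 0.057268703826063264 off -0.0200731395052641 [-14.33924028  14.96628632  14.07327809] [ 0.46299965 -0.18164365  0.05385702] 17.2
```

The force rose to about 21 N without the finger moving, so the star is against its stop. I back off, lift clear and check.

{"fn": "jog_arm", "kwargs": {"series": [[[5,0,0,0,0,0,0],[8,0,0,0,0,0,0],[10,0,0,0,0,0,0],[0,0,-20,0,0,0,0],[0,0,-25,0,0,0,0],[0,0,-25,0,0,0,0],[0,0,-25,0,0,0,0],[0,0,-25,0,0,0,0],[0,0,-25,0,0,0,0],[0,0,0,0,0,0,0]]]}}

```text
time_s: 18.2
eef_pos: [0.4533, -0.1707, 0.2042]
eef_rot: [0.004, 0.388, 0.921, -0.001]
wrist_force: [0.9, -0.8, 0.3]
opening: 0.001
grasp_force: 0.0
```

{"fn": "jog_arm", "kwargs": {"series": [[[25,0,0,0,0,0,0],[25,0,0,0,0,0,0],[25,0,0,0,0,0,0],[10,0,0,0,0,0,0],[0,0,0,0,0,0,0],[0,0,0,0,0,0,0],[0,0,0,0,0,0,0],[0,0,0,0,0,0,0],[0,0,0,0,0,0,0],[0,0,0,0,0,0,0]]]}}

```text
time_s: 19.2
eef_pos: [0.3922, -0.1086, 0.2002]
eef_rot: [-0.0, 0.389, 0.921, 0.0]
wrist_force: [-0.1, -0.1, -0.8]
opening: 0.001
grasp_force: 0.0
```

```bash
sed -i 's/crop2/crop3/' lev.py; cat >> lev.py <<'E'
d=W[:,:2]-[.5185,-.1555]; r=np.hypot(*d.T); a=np.arctan2(d[:,1],d[:,0]); k=(W[:,2]>.068)&(W[:,2]<.0755)&(r>.035)&(r<.08)
print('star phase',np.angle(np.exp(3j*a[k]).mean())/3,'(start .243, mod 2.094) turned mod', (np.angle(np.exp(3j*a[k]).mean())/3-.243)%2.0944)
E
python3 lev.py
```

```text
93 lever dir mean -1.9674806051034306 line 1.1790258 maxr 0.08880527834484693 target -1.98
[ 0.39210342 -0.10854233  0.20021356] [-9.89768435e-05  3.88477828e-01  9.21458066e-01  2.12919031e-05] [-0.46799924  0.49063247 -0.3909458 ]
star phase -0.2857166677565885 (start .243, mod 2.094) turned mod 1.5656833322434114
```

View pics/crop3.png

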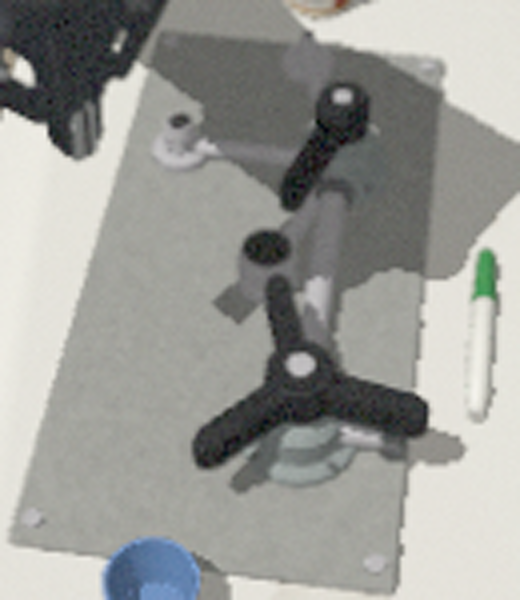

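The lever still points at the widest outlet (tip at crop (292,200)). The star has turned 1.57 rad to its stop (arm ends at (205,455), (278,285) and (425,415)), and the arm is clear of everything.

```bash
python3 -c "
from bench import ctrl
print(ctrl.hand_in())"
```

```text
the job is handed in; nothing more can be done
None
```

The lever points at the widest outlet (within about 0.02 rad of its measured direction), the stop valve was then pushed fully open against its stop, the tin, scoop and marker were never touched, and the job is handed in at about 19 s.

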